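# Lock a gem sieve into its shaker cradle with clamp bar and rod

## Robot

A 6-joint arm with a two-finger parallel gripper is mounted at the origin on the work surface. World frame = base frame: x ahead of the robot, y to its left, z up, the work surface at z = 0. Lengths are in m, angles in rad, forces in N, time in s.
With the tool pointing down it reaches from about 0.35 to 1 m from the base axis. Payload 7.1 kg.
Tool frame: the origin (TCP) lies between the finger pads; the fingertips stand 22 mm ahead of it and the grasp point (between the pads) lies 3 mm ahead of it; x points along the fingers, y is the direction in which the jaws open and shut, and the axes are right-handed (so a half turn about x gives the same grasp; the last joint's range is limited). The gripper opens to 85 mm and grips with 20 to 120 N. Pads are 22 mm wide; open, the fingers measure 114 mm over their backs; the gripper's body (76 mm by 85 mm) begins 54 mm behind the grasp point. The pads swing forward as they close: fully open they stand 13 mm farther back than shut.
Start: joints at [1.325, 0.423, 1.63, -0, 1.089, -0.019], TCP at [0.141, 0.609, 0.253] pointing down, gripper open.
Joint ranges: [-3, 3], [-0.9, 2.11], [0.09, 2.58], [-1.31, 4.45], [0.11, 2.69], [-2.54, 2.54]. Speed limits (rad/s): [2.39, 2.39, 3.01, 3.14, 3.14, 3.14].

## Interface

Orientations are given as a rotation vector (axis times angle).
In Python, from rig import manip gives the robot as it stands. The module is installed in compiled form; this text tells all that it offers. Calls block until the motion is done:
- manip.move_to(position, orientation): joint-space move of the TCP to a pose.
- manip.servo_line(position, orientation=None, rate=0.15): straight line of the TCP; orientation=None keeps the orientation; rate is the mean speed in m/s.
- manip.set_joints(angles): joint-space move.
- manip.command_gripper(opening, f_grip=None): finger opening in m; f_grip is the grip in N (None keeps the last); returns when the fingers have stopped.
- manip.hold(seconds).
- manip.solve_ik(position, orientation): joint angles nearest the present ones, or None.
- manip.camera(name): name is "side" or "top" or "wrist"; returns a dict with "image" (420x560x3 uint8, red, green, blue), "fx", "fy", "cx", "cy" (pixels), "k1" (the pictures are not rectified: a ray, as slopes to the right and down, at radius r is drawn at 1 + k1 r^2 times it, then the intrinsics apply), "cam_to_world" (4x4, takes a point from camera to world coordinates); the wrist camera has in their place "mount" (4x4, takes a point from camera to tool coordinates, whose origin is the TCP and whose axes are the tool frame's). Camera axes: x right, y down, z forward; pixel columns grow to the right and rows downward; lengths in m; the calibration is good to about 2 mm. A picture is of the moment at which its call begins: read the wrist's pose just before it. There is no depth.
A pose or a line that the arm cannot do raises manip.IKError and nothing moves.
- manip.sign_off(): hands the job in, once; it reports no verdict.
Readings, each from a call of its own:
- manip.get_time(): time.
- manip.get_joint_positions(): joint angles.
- manip.get_joint_vel(): joint speeds.
- manip.get_tau(): joint torques, N m.
- manip.get_position(): TCP position.
- manip.get_ee_rot(): TCP orientation.
- manip.get_contact_force(): force on the tool from outside, world axes, zero at the start.
- manip.get_torque(): the same for the moment, N m.
- manip.get_width(): finger opening in m.
Only numpy, scipy, OpenCV 4.12 (cv2) and the standard library are available. Lean on these libraries where they do the work, as an engineer would, in place of code of your own. Each camera call takes 0.05 s, during which the arm holds its last target.

## Task

Lock the sizing sieve into its shaker cradle: lay the orange clamp bar flat in the notches of the cradle's front and rear supports, centred over the sieve lid, and let go of it. Then take the steel rod by its red handle, push it through one brass bushing and on, over the bar, through the other until its tip sticks clearly out of the far side. Finish while still holding the rod there by its handle, and leave the other things on the table where they are.

Things in the scene. Friction and masses are not known exactly. Their poses are not given: they have to be found in the camera images.
- cradle: fixed grey cradle, base plate 200 (x) x 196 (y) x 12 mm; origin at the centre of its underside on the table, z up. On it stands the sieve, 106 mm across, lid top at z 47 mm, with a rubber boss (16 mm across) in the middle up to z 63 mm; front and rear supports for the bar at x = -75 and +75 mm, y = 0; brass bushings at y = -80 and +80 mm, x = 0, bore along y, axis at z 89 mm
- seat (a point): centre of the bar's place, 66 mm above the table at the height of the notch floors; axes as the cradle. The bar is to lie along x, its centre then 7 mm above this point. The two supports, 75 mm either way along x, are 20 mm long (x) and 56 mm wide (y); each notch runs along x, open on top, 34 mm wide between side walls 10 mm high (up to z 76 mm)
- bushing_right (a point): centre of the bore of the bushing on the cradle's -y side, 89 mm above the table; axes as the cradle, bore along y. Brass block 36 (x) x 20 (y, along the bore) x 36 mm (z), top at 107 mm; bore 14 mm across, flared by 4 mm all round at the outer and inner face; the rod may enter from either side of the cradle
- bushing_left (a point): centre of the bore of the same bushing on the cradle's +y side, in line with the right one, 160 mm from it; open space of 140 mm between the two
- bar_center (a point): centre of the loose orange clamp bar with black ends, 190 mm long (x axis) x 24 mm wide (y) x 14 mm thick (z), 0.16 kg or so; starts flat on the table to the left of the cradle, centre 7 mm up
- bar: the same clamp bar, origin at the centre of its underside
- rod_handle (a point): centre of the loose rod's red handle, on the rod's axis; handle 18 x 18 mm in section, 52 mm long. Its y axis points along the steel shaft (10 mm diameter, 215 mm long, round nose). Starts level in a low grey rest right of the cradle, tip towards the cradle's side, axis 52 mm above the table, handle overhanging the rest's far right end, free on both sides and below; about 0.11 kg
- rod_tip (a point): tip of the rod's nose, 241 mm from the handle's centre along the rod's y axis; axes as the handle's
- rod: the rod, same point as its handle's centre; it balances about 100 mm from there towards the tip, so the tip droops a little unless gripped firmly
- rest: fixed grey rod rest, 60 (x) x 160 (y) mm, origin at the centre of its underside; two posts at y = -70 and +60 mm, 56 mm high, with open-topped notches in which the shaft lies along y
- dish: bystander: white bowl 68 mm across, 22 mm high, origin under its centre
- loupe: bystander: small black round loupe with steel cover, 32 mm across, 18 mm high, origin under the round part
- tweezers: bystander: dark steel tweezers 130 mm long, flat on the table, origin under the middle
- jar_small: bystander: clear jar of green stones, 56 mm across, 52 mm high, origin under its centre
- jar_tall: bystander: clear jar of green stones, 72 mm across, 94 mm high, origin under its centre
- scoop: bystander: dark steel scoop 110 x 84 mm, 37 mm high, origin under its centre
- weight: bystander: brass weight 30 mm across, 30 mm high, origin under its centre
Mind the look-alikes: they are no part of the job. There is more than one size of the bar; the job needs the smaller.

How it is judged:
By the outcome, as a careful person would: the job done as asked, in the order asked, and still so for the second after the job is handed in, while the arm keeps its last pose, push and grip.
It also fails if it takes over 64 s, if anything falls off the work surface, if the arm or the gripper's body presses on something with over 40 N, if the wrist force passes 120 N, or if a joint passes its speed limit or range.

## Working session

There is one attempt and no reset: what is moved stays moved. The work goes in short steps, each a Python script; the robot and the scene stay as the last script left them, time stands still between calls to the robot, and variables do not carry over. Pictures are saved under pics/ and viewed, and the job is handed in when it is done.

```bash
mkdir -p pics; ls
python3 - <<'E'
from rig import manip
import cv2, numpy as np
for n in ["side","top","wrist"]:
    c=manip.camera(n); cv2.imwrite(f"pics/{n}0.png",c["image"][:,:,::-1])
    print(n,{k:(np.round(v,4).tolist() if k!="image" else 0) for k,v in c.items()})
print(manip.get_position(),manip.get_ee_rot(),manip.get_time(),manip.get_width())
E
```

```text
pics
side {'image': 0, 'fx': 476.2065, 'fy': 476.2065, 'cx': 281.11, 'cy': 216.4682, 'k1': -0.0513, 'cam_to_world': [[-0.9768, -0.1201, 0.1771, 0.2148], [-0.2137, 0.5833, -0.7836, 1.079], [-0.0092, -0.8033, -0.5955, 0.8522], [0.0, 0.0, 0.0, 1.0]]}
top {'image': 0, 'fx': 390.4421, 'fy': 390.4421, 'cx': 282.2784, 'cy': 206.1619, 'k1': -0.0741, 'cam_to_world': [[-0.0125, -0.9828, 0.1841, 0.3022], [-0.9999, 0.0134, 0.0039, 0.064], [-0.0063, -0.1841, -0.9829, 0.9832], [0.0, 0.0, 0.0, 1.0]]}
wrist {'image': 0, 'fx': 368.7357, 'fy': 368.7357, 'cx': 276.2316, 'cy': 213.8763, 'k1': -0.0384, 'mount': [[0.0005, -0.2846, 0.9587, -0.1197], [1.0, -0.001, -0.0009, 0.0002], [0.0012, 0.9587, 0.2846, -0.0723], [0.0, 0.0, 0.0, 1.0]]}
[0.14040798 0.60861977 0.25272454] [ 0.17713683  1.56361427 -0.17901543] 0.15 0.0853496654463107
```

View pics/top0.png

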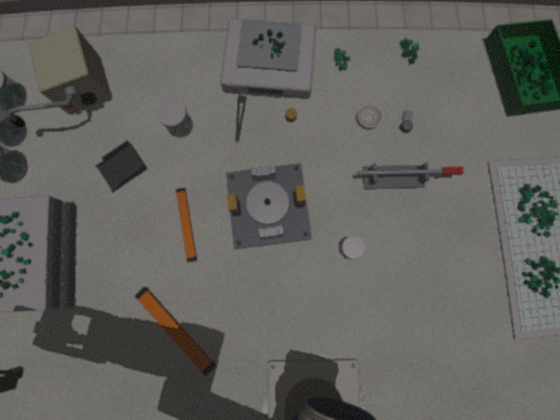

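View pics/side0.png

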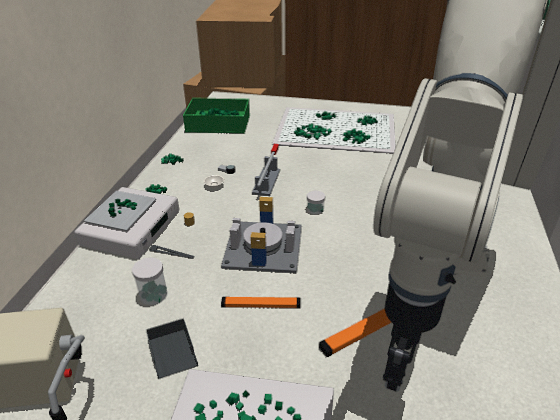

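View pics/wrist0.png

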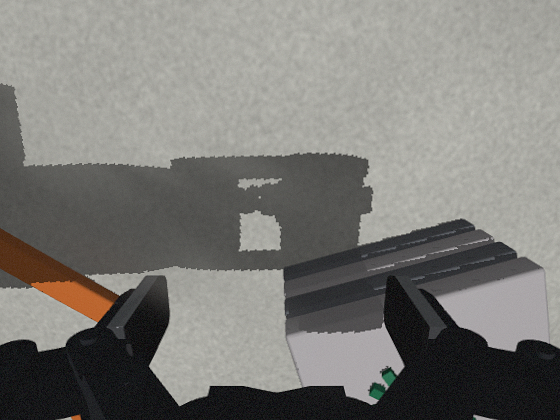

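```bash
cat > h.py <<'E'
import numpy as np, cv2
from scipy.spatial.transform import Rotation as R
def ray(c,uv,T):
    K=np.array([[c['fx'],0,c['cx']],[0,c['fy'],c['cy']],[0,0,1.]])
    p=cv2.undistortPoints(np.array(uv,float).reshape(-1,1,2),K,np.array([c['k1'],0,0,0,0.])).reshape(-1,2)
    d=np.c_[p,np.ones(len(p))]@T[:3,:3].T
    return T[:3,3],d
def at_z(c,uv,z,T=None):
    T=np.array(c['cam_to_world']) if T is None else T
    o,d=ray(c,uv,T); z=np.broadcast_to(z,len(d))
    return o+d*((z-o[2])/d[:,2])[:,None]
def proj(c,P,T=None):
    T=np.array(c['cam_to_world']) if T is None else T
    W=np.linalg.inv(T); K=np.array([[c['fx'],0,c['cx']],[0,c['fy'],c['cy']],[0,0,1.]])
    return cv2.projectPoints(np.array(P,float).reshape(-1,1,3),cv2.Rodrigues(W[:3,:3])[0],W[:3,3],K,np.array([c['k1'],0,0,0,0.]))[0].reshape(-1,2)
def crop(img,x0,y0,x1,y1,s,name):
    im=cv2.resize(img[y0:y1,x0:x1,::-1],None,fx=s,fy=s,interpolation=cv2.INTER_CUBIC)
    im=np.clip(im.astype(float)*1.3,0,255).astype(np.uint8)
    for u in range((x0+9)//10*10,x1,10):
        cv2.line(im,((u-x0)*s,0),((u-x0)*s,4),(0,0,255)); 
        if u%20==0: cv2.putText(im,str(u),((u-x0)*s,14),0,.35,(0,0,255))
    for v in range((y0+9)//10*10,y1,10):
        cv2.line(im,(0,(v-y0)*s),(4,(v-y0)*s),(0,0,255))
        if v%20==0: cv2.putText(im,str(v),(6,(v-y0)*s+4),0,.35,(0,0,255))
    cv2.imwrite('pics/'+name,im)
def tcpT(manip,c):
    T=np.eye(4);T[:3,:3]=R.from_rotvec(manip.get_ee_rot()).as_matrix();T[:3,3]=manip.get_position()
    return T@np.array(c['mount'])
E
python3 - <<'E'
from rig import manip
from h import *
c=manip.camera("top"); import pickle; pickle.dump(c,open('top.pkl','wb'))
crop(c['image'],170,155,320,260,5,'tc1.png')
crop(c['image'],345,150,475,200,6,'tc2.png')
E
```

```text
(no output)
```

View pics/tc1.png

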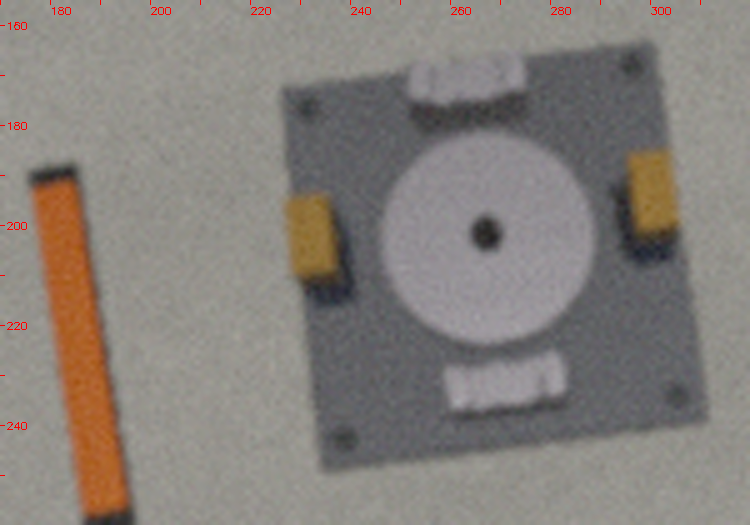

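View pics/tc2.png

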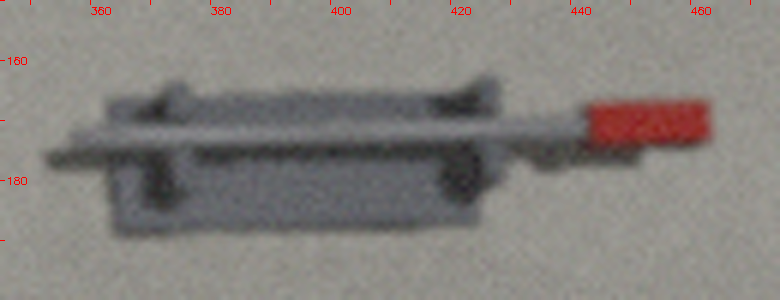

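Run:
```python
from h import *; import pickle
c=pickle.load(open('top.pkl','rb'))
P=at_z(c,[(226,172.5),(300.5,163.5),(311,239.5),(234,249)],.012);print(P.round(4),P.mean(0))
print(np.linalg.norm(P-np.roll(P,-1,0),axis=1))
print('boss',at_z(c,[(266.5,201.5)],.063))
print('bush',at_z(c,[(232,203),(300.5,194)],.107))
print('bar',at_z(c,[(181,189),(191.5,259)],.014))
print('rod',at_z(c,[(357,172),(452,170)],[.052,.06]))
x=at_z(c,[(357,172),(440.5,170.8)],[.052]);print(np.linalg.norm(x[0]-x[1]))
crop(c['image'],165,175,215,275,6,'tc3.png')
```

```text
[[ 0.5744  0.212   0.012 ]
 [ 0.5957  0.0194  0.012 ]
 [ 0.3986 -0.0026  0.012 ]
 [ 0.3774  0.1893  0.012 ]] [0.48652767 0.10455761 0.012     ]
[0.19377168 0.19828964 0.19308122 0.19837128]
boss [[0.48647077 0.10552475 0.063     ]]
bush [[0.47525082 0.18266599 0.107     ]
 [0.49414873 0.02536451 0.107     ]]
bar [[0.53204386 0.3270539  0.014     ]
 [0.35350712 0.29469168 0.014     ]]
rod [[ 0.56000402 -0.11799579  0.052     ]
 [ 0.56057085 -0.35411354  0.06      ]]
0.2100803028098371
```

View pics/tc3.png

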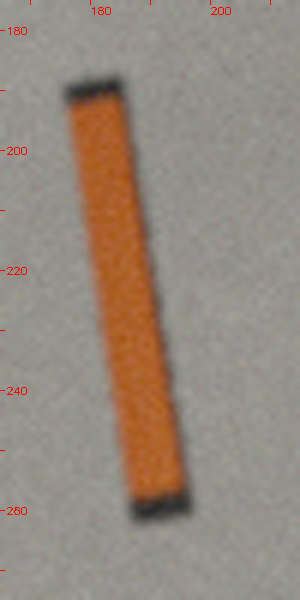

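```bash
cat >> h.py <<'E'
def ori(yaw,pitch=0):
    # tool x down, tool y along world y rotated by yaw
    return (R.from_euler('z',yaw)*R.from_euler('y',np.pi/2)).as_rotvec()
E
python3 - <<'E'
from rig import manip
from h import *; import pickle
c=pickle.load(open('top.pkl','rb'))
e=at_z(c,[(179.5,189),(191.0,260.5)],.014); m=e.mean(0); d=e[0]-e[1]; yaw=np.arctan2(d[1],d[0])
print(m,np.linalg.norm(d),np.degrees(yaw))
manip.move_to([.4865,.105,.26],ori(np.radians(6.7)))
w=manip.camera('wrist'); T=tcpT(manip,w); pickle.dump((w,T),open('w1.pkl','wb'))
cv2.imwrite('pics/w1.png',w['image'][:,:,::-1])
print(manip.get_time())
manip.move_to([m[0],m[1],.2],ori(yaw))
w=manip.camera('wrist'); T=tcpT(manip,w); pickle.dump((w,T),open('w2.pkl','wb'))
cv2.imwrite('pics/w2.png',w['image'][:,:,::-1])
print(manip.get_time(),manip.get_joint_positions())
E
```

```text
[0.44096102 0.31339732 0.014     ] 0.18563651219444946 10.898939676722527
2.4417
3.3833 [ 5.94369996e-01  3.71308193e-01  1.85707264e+00 -3.76087496e-04
  9.12729230e-01 -1.16571896e+00]
```

View pics/w1.png

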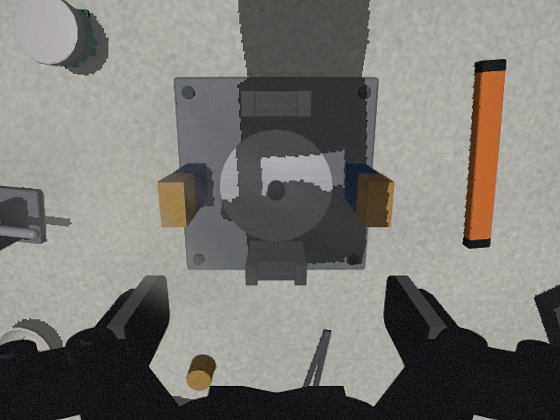

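View pics/w2.png

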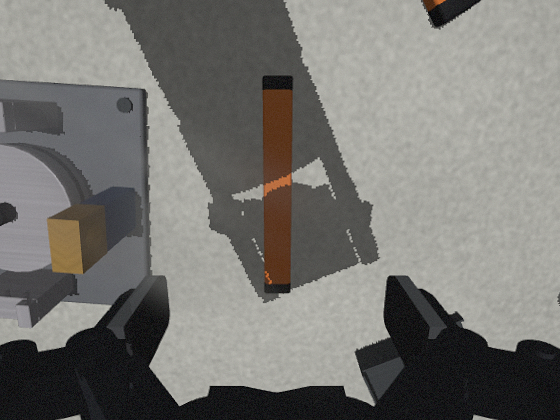

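```bash
python3 - <<'E'
from h import *; import pickle
w,T=pickle.load(open('w2.pkl','rb'))
crop(w['image'],240,60,320,120,8,'w2a.png');crop(w['image'],240,250,320,310,8,'w2b.png')
w,T=pickle.load(open('w1.pkl','rb'))
crop(w['image'],150,70,290,170,5,'w1a.png');crop(w['image'],270,70,410,170,5,'w1b.png')
crop(w['image'],150,160,290,290,5,'w1c.png');crop(w['image'],270,160,410,290,5,'w1d.png')
E
cd pics; python3 -c "
import cv2,numpy as np
cv2.imwrite('w2ab.png',np.vstack([cv2.imread('w2a.png'),cv2.imread('w2b.png')])[:, :])
a=[cv2.imread(f'w1{k}.png') for k in 'abcd']
"
```

```text
(no output)
```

View pics/w2a.png

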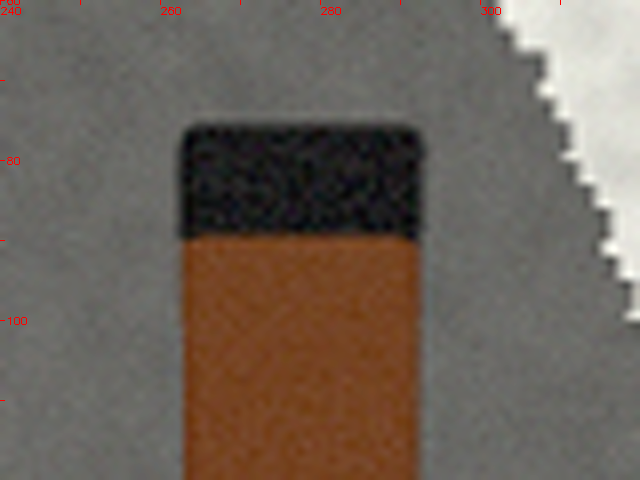

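View pics/w2b.png

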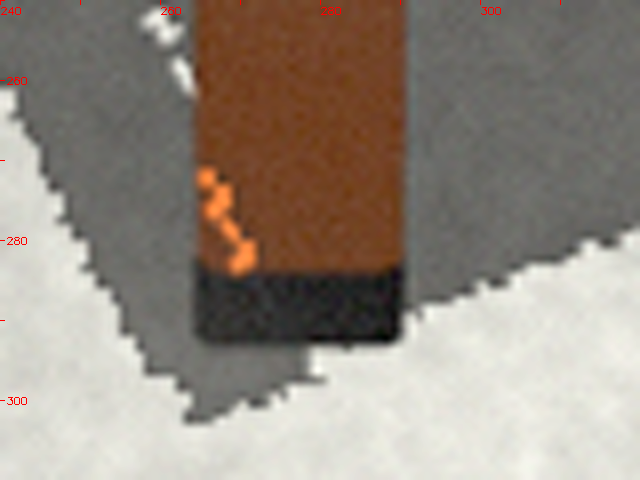

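View pics/w1c.png

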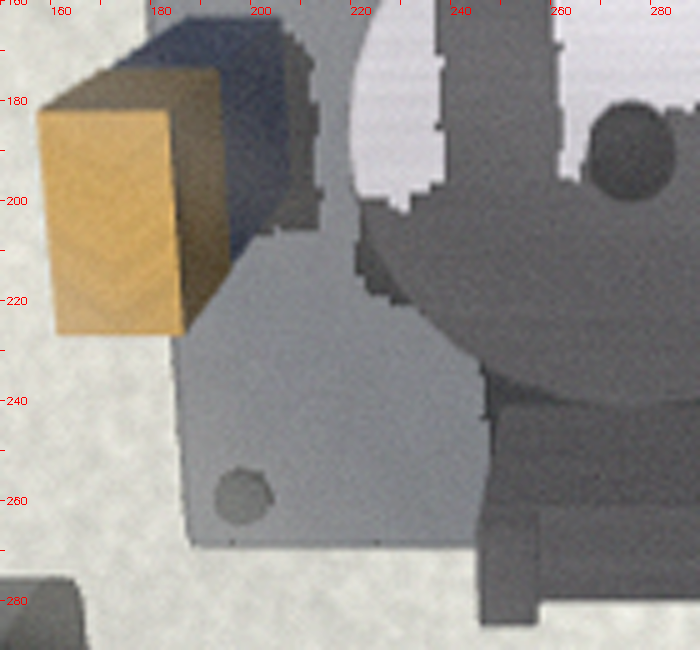

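View pics/w1d.png

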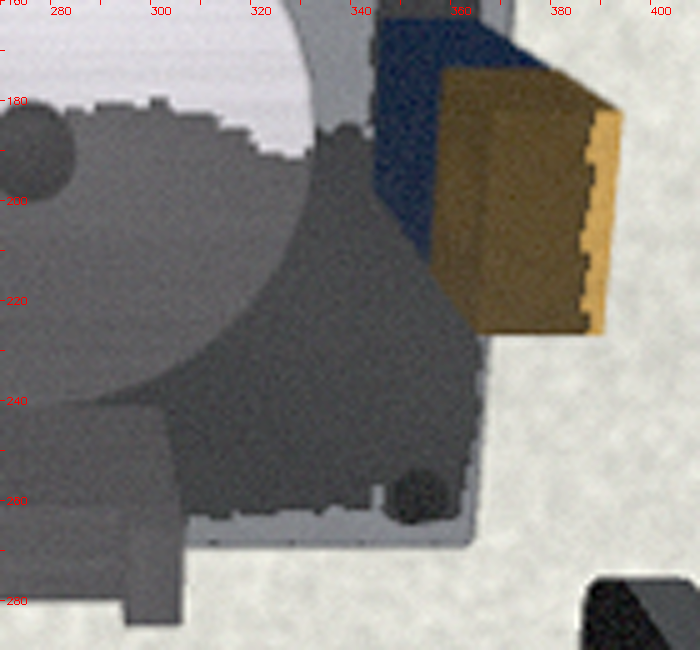

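View pics/w1a.png

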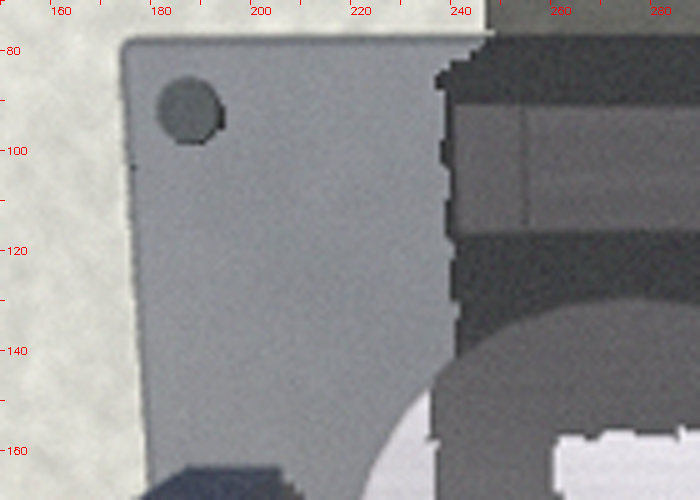

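View pics/w1b.png

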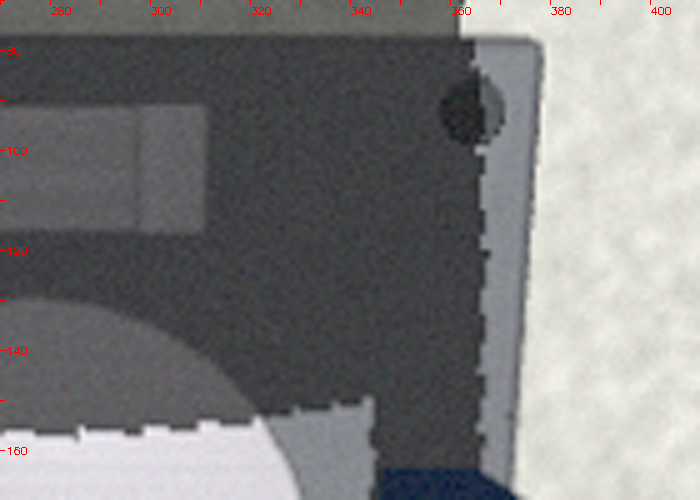

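Run:
```python
from h import *; import pickle
w,T=pickle.load(open('w1.pkl','rb'))
B=at_z(w,[(174.6,77.6),(378.6,77.6),(364.6,269.6),(187.6,269.6)],.012,T)
print('base',B.round(4).tolist(),B.mean(0),np.linalg.norm(B-np.roll(B,-1,0),axis=1))
d=B[3]+B[2]-B[0]-B[1]; print('yaw',np.degrees(np.arctan2(d[1],d[0])), )
d=B[1]+B[2]-B[0]-B[3]; print('yaw',np.degrees(np.arctan2(-d[0],d[1])), )
b=at_z(w,[(157.6,182),(183.4,182),(186.6,226.6),(161.4,226.6)],.107,T);br=b.mean(0);print('br',br,np.linalg.norm(b-np.roll(b,-1,0),axis=1))
b=at_z(w,[(394.5,182),(368.4,182),(365.6,226.6),(390.6,226.6)],.107,T);bl=b.mean(0);print('bl',bl,np.linalg.norm(b-np.roll(b,-1,0),axis=1))
d=bl-br;print(np.linalg.norm(d),np.degrees(np.arctan2(-d[0],d[1])),(bl+br)/2)
print('boss',at_z(w,[(276.2,190)],.063,T))
n=at_z(w,[(255,104),(297.5,104)],.076,T);print('notch',n,n.mean(0),np.linalg.norm(n[0]-n[1]))
n=at_z(w,[(255,91),(255,116.5)],.076,T);print(n.mean(0))
n=at_z(w,[(246,264),(258,264),(294.5,264),(306.7,264)],.076,T);print('rear',n, n.mean(0))
w,T=pickle.load(open('w2.pkl','rb'))
b=at_z(w,[(262.8,75.6),(292.6,75.6),(289.7,292.7),(264.3,292.7)],.014,T)
print('bar',b.mean(0),np.linalg.norm(b-np.roll(b,-1,0),axis=1))
d=b[3]+b[2]-b[0]-b[1]; print('yaw',np.degrees(np.arctan2(d[1],d[0])), )
```

```text
base [[0.4009, -0.0012, 0.012], [0.3785, 0.1902, 0.012], [0.5749, 0.213, 0.012], [0.5975, 0.021, 0.012]] [0.48795843 0.10573576 0.012     ] [0.19266183 0.19771418 0.19337038 0.19778141]
yaw 6.53650787417679
yaw 6.688433008162673
br [0.49709893 0.02635766 0.107     ] [0.01960041 0.03544729 0.01982787 0.03550378]
bl [0.47852999 0.18466431 0.107     ] [0.01981097 0.03543538 0.01965373 0.0354866 ]
0.1593919700602698 6.690067579318406 [0.48781446 0.10551098 0.107     ]
boss [[0.48632802 0.10546514 0.063     ]]
notch [[0.41605258 0.08034312 0.076     ]
 [0.41213784 0.1137697  0.076     ]] [0.41409521 0.09705641 0.076     ] 0.03365503601988335
[0.4159431  0.08033116 0.076     ]
rear [[0.55392906 0.08614252 0.076     ]
 [0.5526666  0.0968249  0.076     ]
 [0.54885299 0.12930278 0.076     ]
 [0.54758604 0.14016308 0.076     ]] [0.55075867 0.11310832 0.076     ]
bar [0.44159538 0.31346472 0.014     ] [0.02333163 0.18911075 0.02352975 0.18912114]
yaw 10.655392586454727
```

Run:
```python
from rig import manip
from h import *; import pickle
o=ori(np.radians(10.66))
manip.command_gripper(.06)
manip.servo_line([.4416,.3135,.024],o,rate=.2)
print(manip.get_contact_force())
manip.command_gripper(.0,60)
print('w',manip.get_width(),manip.get_position(),manip.get_contact_force())
manip.servo_line([.4416,.3135,.16],rate=.25)
manip.move_to([.4878,.1056,.16],ori(np.radians(6.65)))
print(manip.get_width(),manip.get_contact_force(),manip.get_time())
w=manip.camera('wrist'); T=tcpT(manip,w); pickle.dump((w,T),open('w3.pkl','wb'))
cv2.imwrite('pics/w3.png',w['image'][:,:,::-1])
s=manip.camera('side'); cv2.imwrite('pics/s3.png',s['image'][:,:,::-1]); crop(s['image'],200,130,360,280,5,'s3c.png')
```

```text
[ 0.47098628 -0.06181146  0.20024609]
w 0.022288915471882057 [0.44217506 0.31392175 0.02520849] [-1.31326665 -0.13376207  7.56296682]
0.02252775340091288 [ 1.02694006  0.63690137 -2.72869092] 6.7667
```

View pics/w3.png

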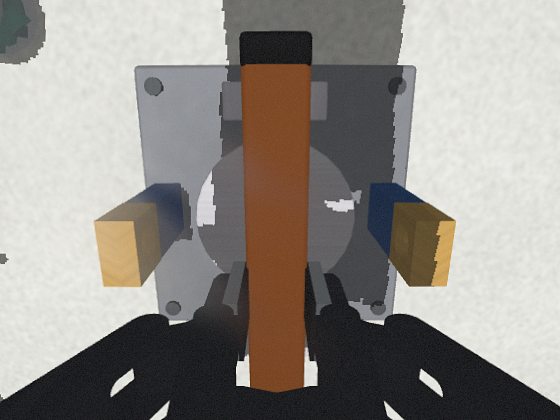

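View pics/s3c.png

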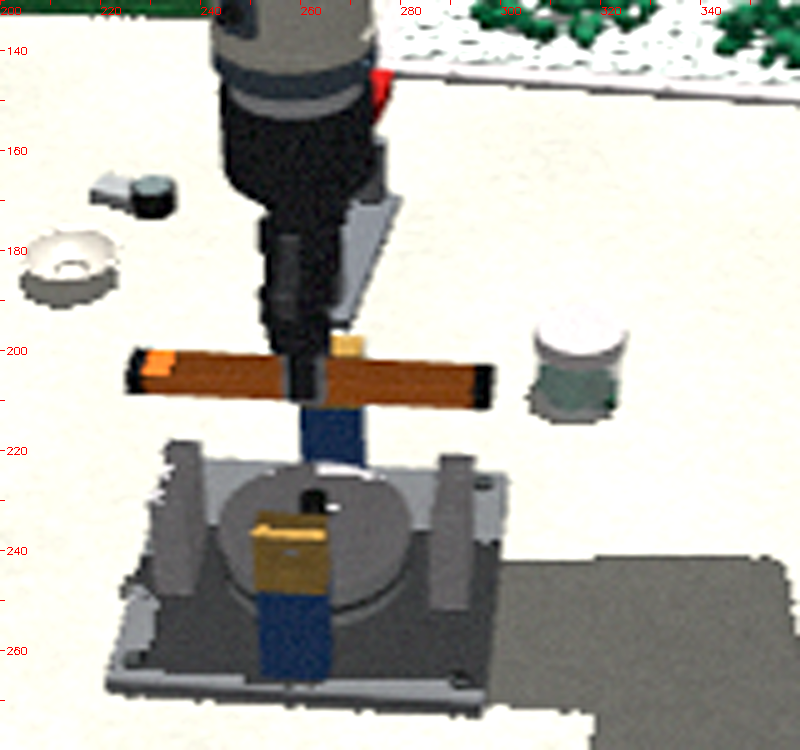

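Run:
```python
from rig import manip
from h import *; import pickle
w,T=pickle.load(open('w3.pkl','rb'))
e=at_z(w,[(240.5,32),(312,32)],.149,T);print(e,e.mean(0)); 
y=np.radians(6.65);d=e.mean(0)[:2]-[.4878,.1056];print(d@[np.cos(y),np.sin(y)],d@[-np.sin(y),np.cos(y)])
print(manip.get_position())
manip.servo_line([.4878,.1056,.098],rate=.12)
print(manip.get_contact_force(),manip.get_position())
for z in (.095,.093,.0915):
    manip.servo_line([.4878,.1056,z],rate=.03)
    f=manip.get_contact_force();print(z,f,manip.get_position()[2])
    if f[2]>5: break
s=manip.camera('side'); crop(s['image'],200,130,360,280,5,'s4c.png')
print(manip.get_time())
```

```text
[[0.39443605 0.08408225 0.149     ]
 [0.39176393 0.10709767 0.149     ]] [0.39309999 0.09558996 0.149     ]
-0.0952220766016677 0.0010239429146881932
[0.4876175  0.10682844 0.159568  ]
[ 0.35431936  0.48935823 -2.26441179] [0.48806323 0.10599991 0.09822897]
0.095 [-0.05245316 -0.09384156 -2.17951697] 0.09546261703389845
0.093 [-0.21110554 -0.14293454 -2.00904611] 0.09305766013582016
0.0915 [ 0.13029277 -0.47498849 -1.32953739] 0.0914102863211135
8.3333
```

View pics/s4c.png

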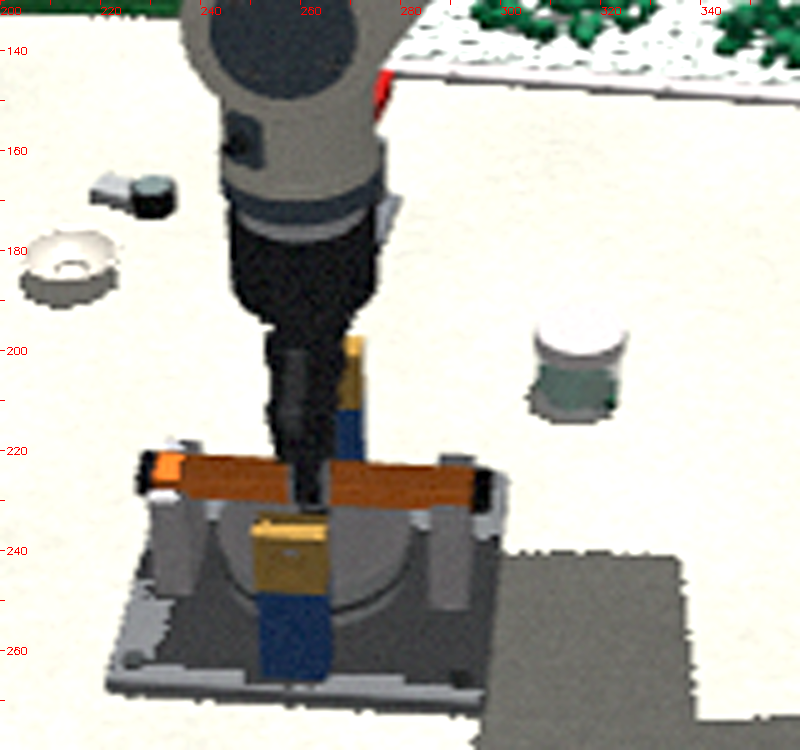

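Run:
```python
from rig import manip
from h import *; import pickle
manip.servo_line([.4878,.1056,.0907],rate=.03)
print(manip.get_contact_force(),manip.get_position()[2])
manip.command_gripper(.045); print(manip.get_contact_force(),manip.get_width())
manip.servo_line([.4878,.1056,.15],rate=.15)
manip.move_to([.4878,.1056,.26],ori(np.radians(6.65)))
w=manip.camera('wrist'); T=tcpT(manip,w); pickle.dump((w,T),open('w5.pkl','wb')); cv2.imwrite('pics/w5.png',w['image'][:,:,::-1])
manip.command_gripper(.05)
manip.move_to([.56,-.354,.2],ori(0))
print(manip.get_time())
w=manip.camera('wrist'); T=tcpT(manip,w); pickle.dump((w,T),open('w6.pkl','wb')); cv2.imwrite('pics/w6.png',w['image'][:,:,::-1])
c=manip.camera('top');pickle.dump(c,open('top6.pkl','wb'));crop(c['image'],170,155,320,260,5,'t6.png')
print(manip.get_joint_positions())
```

```text
[-2.49466886  1.05080659  5.96689081] 0.09120835065751612
[-0.17851576 -0.19213986  1.33703361] 0.045081773277422306
11.9833
[-5.79755422e-01  5.35585763e-01  1.57927026e+00  1.75452992e-04
  1.02645535e+00 -2.15230256e+00]
```

View pics/w5.png

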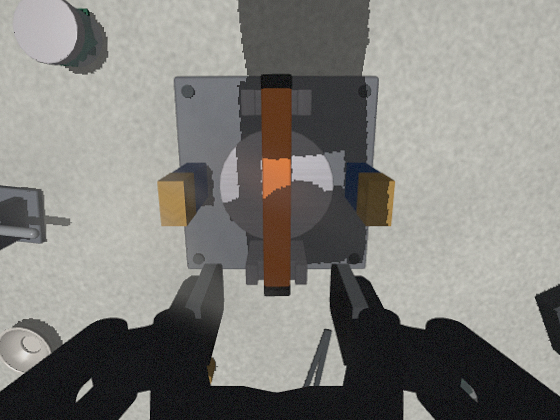

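View pics/w6.png

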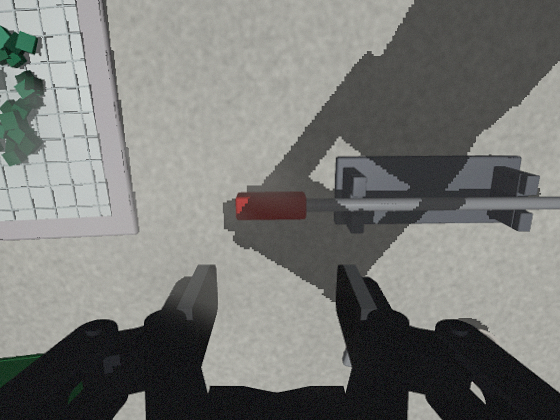

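View pics/t6.png

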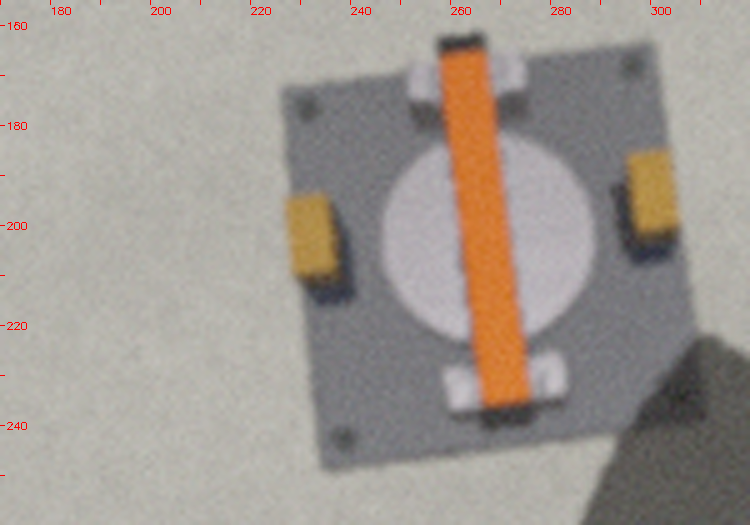

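Run:
```python
from h import *; import pickle
w,T=pickle.load(open('w6.pkl','rb')); crop(w['image'],225,180,345,235,6,'w6a.png');crop(w['image'],440,150,560,240,6,'w6b.png')
w,T=pickle.load(open('w5.pkl','rb')); 
b=at_z(w,[(261.5,74),(292.5,74),(289.5,294),(264.5,294)],.080,T);print(b.mean(0),np.linalg.norm(b-np.roll(b,-1,0),axis=1))
```

```text
[0.48478802 0.1056658  0.08      ] [0.02365236 0.18666163 0.02257862 0.18667346]
```

View pics/w6a.png

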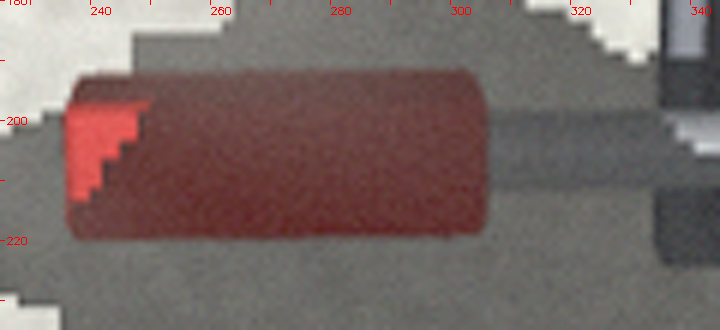

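View pics/w6b.png

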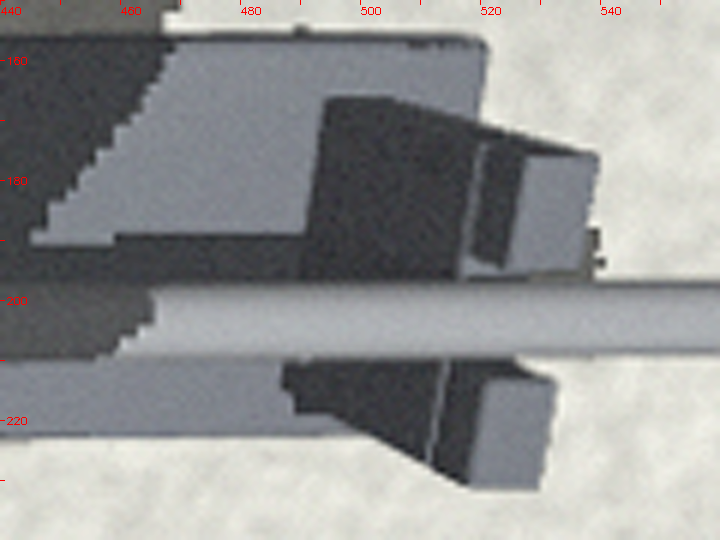

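Run:
```python
from h import *; import pickle
w,T=pickle.load(open('w6.pkl','rb'))
a=at_z(w,[(310,204.8),(500,203.4)],.052,T);print(a); d=a[1]-a[0]; print('dir yaw from +y',np.degrees(np.arctan2(-d[0],d[1])))
print('ends z.061',at_z(w,[(235.7,206),(305.5,204)],.061,T)); print('ends z.052',at_z(w,[(235.7,206),(305.5,204)],.052,T))
```

```text
[[ 0.56068389 -0.32744291  0.052     ]
 [ 0.55940618 -0.18224438  0.052     ]]
dir yaw from +y 0.5041751814583314
ends z.061 [[ 0.55918099 -0.38238271  0.061     ]
 [ 0.55765041 -0.33158068  0.061     ]]
ends z.052 [[ 0.56164659 -0.38341387  0.052     ]
 [ 0.56006282 -0.3308463   0.052     ]]
```

Run:
```python
from rig import manip
from h import *; import pickle
o=ori(np.radians(-89.5))
manip.move_to([.5609,-.357,.15],o)
manip.servo_line([.5609,-.357,.055],rate=.15)
print(manip.get_contact_force())
manip.command_gripper(.0,110)
print('w',manip.get_width(),manip.get_position(),manip.get_contact_force())
manip.servo_line([.5609,-.357,.14],rate=.12)
print(manip.get_width(),manip.get_contact_force(),manip.get_torque(),manip.get_time())
y=np.radians(6.65)
h=np.array([.4878,.1056])+(-.365)*np.array([-np.sin(y),np.cos(y)])
print(h)
manip.move_to([h[0],h[1],.14],ori(y-np.pi/2))
print(manip.get_position(),R.from_rotvec(manip.get_ee_rot()).as_matrix().round(4).tolist(),manip.get_time())
for n in ('side','top'):
    c=manip.camera(n);pickle.dump(c,open(n+'7.pkl','wb'));cv2.imwrite(f'pics/{n}7.png',c['image'][:,:,::-1])
```

```text
[ 0.13019427 -0.02362347  0.07089535]
w 0.016417872273567308 [ 0.56145565 -0.35737392  0.05601629] [-0.335257   -0.10684736  4.02452623]
0.015953008662581356 [-0.44518552  0.03379268 -1.73468216] [-0.13892833 -0.02933381 -0.04143361] 15.5167
[ 0.53006846 -0.25694431]
[ 0.52967439 -0.25593766  0.13935504] [[-0.0012, 0.9931, 0.1171], [0.0005, 0.1171, -0.9931], [-1.0, -0.0011, -0.0006]] 16.0167
```

View pics/side7.png

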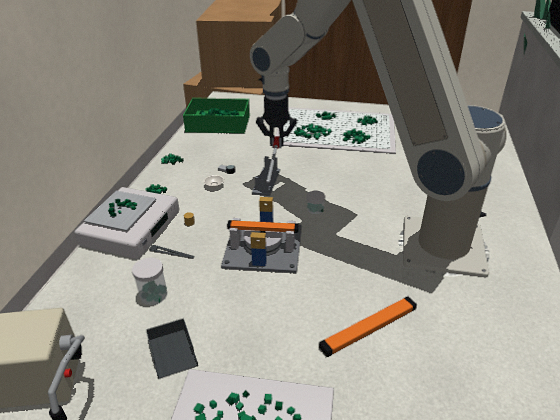

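View pics/top7.png

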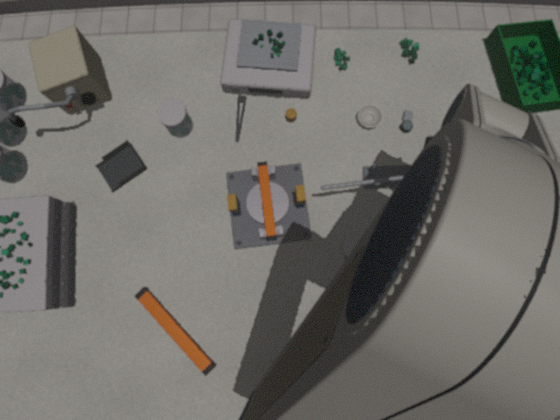

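Run:
```python
from h import *; import pickle
c=pickle.load(open('top7.pkl','rb'));crop(c['image'],285,165,415,215,6,'t7c.png')
c=pickle.load(open('side7.pkl','rb'));crop(c['image'],230,110,330,210,6,'s7c.png')
```

```text
(no output)
```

View pics/t7c.png

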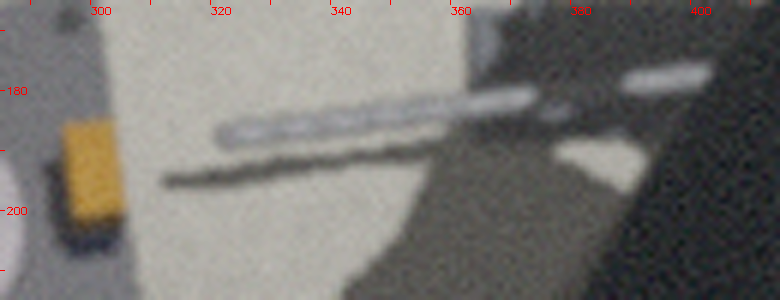

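View pics/s7c.png

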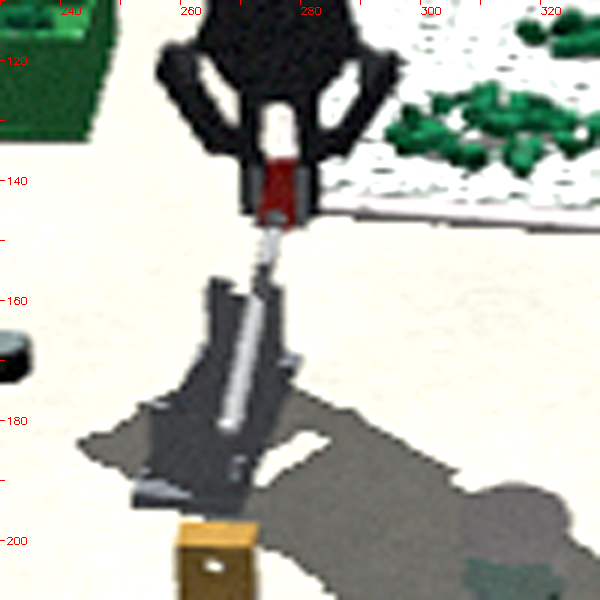

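Run:
```python
from h import *; import pickle
t=pickle.load(open('top7.pkl','rb'));s=pickle.load(open('side7.pkl','rb'))
def tri(ut,us):
    o1,d1=ray(t,[ut],np.array(t['cam_to_world']));o2,d2=ray(s,[us],np.array(s['cam_to_world']))
    A=np.c_[d1[0],-d2[0]];x=np.linalg.lstsq(A,o2-o1,rcond=None)[0]
    p,q=o1+x[0]*d1[0],o2+x[1]*d2[0];return (p+q)/2,np.linalg.norm(p-q)
print('tip',tri((319.5,187.5),(267.5,182)))
# predicted pixels for various droop
a=np.array([-.1158,.9933,0]);h=np.array([.5297,-.2559,.1365])
for dr in (0,1,2,3,4,6):
    r=np.radians(dr);p=h+.241*(a*np.cos(r)-np.array([0,0,np.sin(r)]))
    print(dr,p.round(4),proj(t,[p]).round(1),proj(s,[p]).round(1))
# bushing check in both cams with br
br=np.array([.49709893,.02635766,.107]); print(proj(t,[br]),proj(s,[br]),tri((300.3,194),(263.7,198.7)))
```

```text
tip (array([ 0.50133175, -0.01621003,  0.13479386]), np.float64(0.0019484944987367572))
0 [ 0.5018 -0.0165  0.1365] [[319.7 187.6]] [[267.  181.3]]
1 [ 0.5018 -0.0166  0.1323] [[319.6 188. ]] [[267.1 182.6]]
2 [ 0.5018 -0.0167  0.1281] [[319.5 188.4]] [[267.1 183.8]]
3 [ 0.5018 -0.0168  0.1239] [[319.4 188.8]] [[267.1 185.1]]
4 [ 0.5019 -0.0171  0.1197] [[319.4 189.2]] [[267.2 186.3]]
6 [ 0.5019 -0.0178  0.1113] [[319.4 190. ]] [[267.3 188.6]]
[[300.04057678 192.75145298]] [[265.27387327 198.66618279]] (array([0.49808173, 0.02615357, 0.10567673]), np.float64(0.007154503918345775))
```

```bash
python3 - <<'E'
from h import *; import pickle
t=pickle.load(open('top6.pkl','rb'));w,T=pickle.load(open('w5.pkl','rb'))
print(at_z(t,[(267.2,201.2)],.08))
y=np.radians(6.65);ax=np.array([np.cos(y),np.sin(y),0]);ay=np.array([-np.sin(y),np.cos(y),0])
for nm,c,TT in(('top',t,None),('w',w,T)):
  for C in ([.4878,.1056,0],):
    C=np.array(C)
    for s in(-1,1):
        P=[C+ay*(s*.08+b)+ax*a+[0,0,.107] for a,b in((-.018,-.01),(-.018,.01),(.018,.01),(.018,-.01))]
        print(nm,s,proj(c,P,TT).round(1).tolist())
    P=[C+ax*a*.095+ay*b*.012+[0,0,.08] for a,b in((-1,-1),(-1,1),(1,1),(1,-1))]
    print(nm,'bar',proj(c,P,TT).round(1).tolist())
crop(t['image'],220,155,310,245,6,'t6b.png')
crop(w['image'],240,60,320,120,6,'w5a.png');crop(w['image'],240,240,320,310,6,'w5b.png')
E
cd pics; python3 -c "
import cv2,numpy as np
cv2.imwrite('w5ab.png',np.vstack([cv2.imread('w5a.png')[:180],cv2.imread('w5b.png')]))"
```

```text
[[0.4837648 0.1031021 0.08     ]]
top -1 [[305.5, 199.8], [296.9, 200.9], [294.8, 185.8], [303.4, 184.7]]
top 1 [[236.1, 208.7], [227.5, 209.8], [225.9, 194.6], [234.5, 193.5]]
top bar [[276.2, 238.7], [265.9, 240.0], [256.5, 161.9], [266.3, 160.6]]
w -1 [[156.8, 182.1], [183.2, 182.0], [186.5, 227.5], [161.0, 227.6]]
w 1 [[369.8, 181.8], [396.3, 181.9], [392.1, 227.3], [366.6, 227.4]]
w bar [[260.7, 75.8], [292.1, 75.8], [289.9, 298.6], [263.4, 298.6]]
```

View pics/t6b.png

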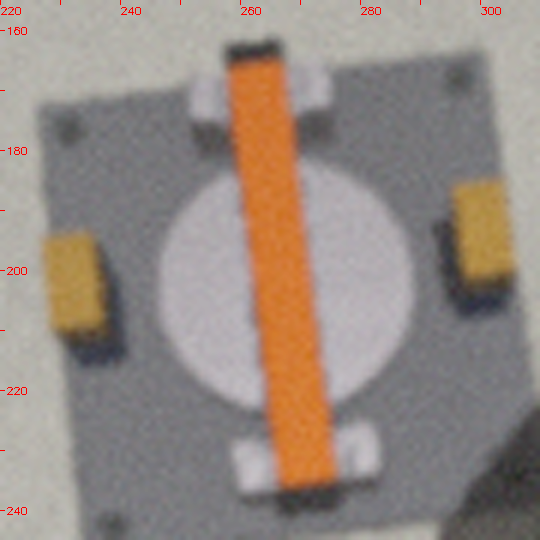

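View pics/w5ab.png

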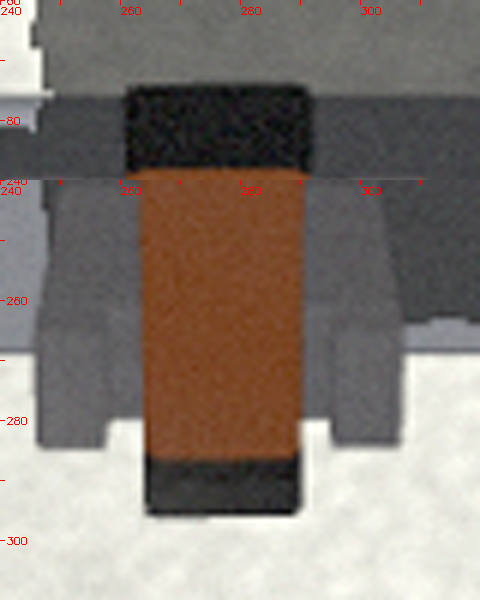

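```bash
cat >> h.py <<'E'
Y=np.radians(6.65);C=np.array([.4873,.1056]);AX=np.array([np.cos(Y),np.sin(Y)]);AY=np.array([-np.sin(Y),np.cos(Y)])
def pos(s,z,dx=0): p=C+AY*s+AX*dx; return [p[0],p[1],z]
def loc(p): d=np.array(p[:2])-C; return [round(float(d@AX),4),round(float(d@AY),4),round(float(p[2]),4)]
E
python3 - <<'E'
from rig import manip
from h import *; import pickle
manip.servo_line(pos(-.365,.0935),ori(Y-np.pi/2),rate=.1)
manip.servo_line(pos(-.340,.0935),rate=.1)
manip.hold(.3)
print(loc(manip.get_position()),manip.get_contact_force(),manip.get_torque(),manip.get_time())
t=manip.camera('top');s=manip.camera('side')
crop(t['image'],270,170,370,220,7,'t8.png');crop(s['image'],230,150,310,230,7,'s8.png')
for h_ in (.0895,.0855): 
  p=np.r_[loc(manip.get_position())[:2]]; q=C+AX*p[0]+AY*(p[1]+.241); print(proj(t,[[*q,h_]]).round(1),proj(s,[[*q,h_]]).round(1))
pickle.dump((t,s),open('8.pkl','wb'))
E
```

```text
[0.0001, -0.3403, 0.0936] [-0.25052781 -0.27553772 -0.96555528] [-0.12606989 -0.04657061 -0.00909858] 17.4333
[[308.  193.6]] [[266.5 199.9]]
[[307.9 193.9]] [[266.5 201.1]]
```

View pics/t8.png

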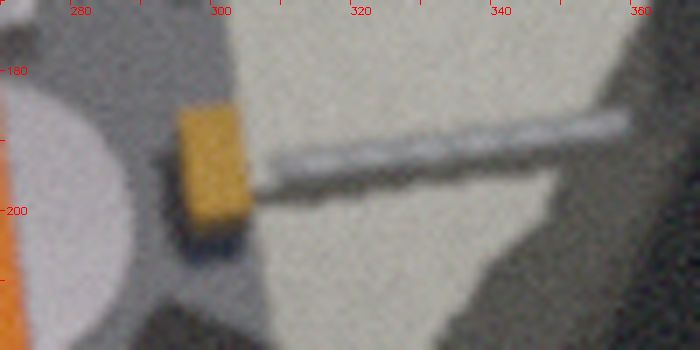

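View pics/s8.png

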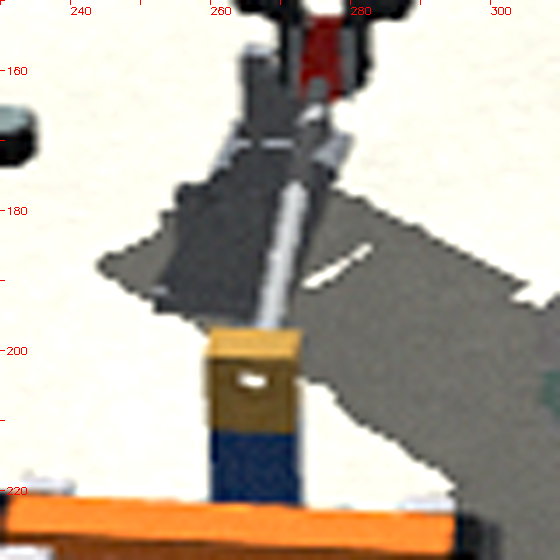

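Run:
```python
from rig import manip
from h import *
for s in (-.332,-.326,-.320,-.312,-.304,-.296):
    manip.servo_line(pos(s,.0935),rate=.05)
    f=manip.get_contact_force();print(s,loc(manip.get_position()),f.round(1),manip.get_torque().round(2))
    if np.linalg.norm(f)>12: break
print(manip.get_time())
t=manip.camera('top');s=manip.camera('side')
crop(t['image'],270,170,370,220,7,'t9.png');crop(s['image'],230,150,310,230,7,'s9.png')
```

```text
-0.332 [-0.0001, -0.3316, 0.0934] [-0.1 -0.5 -1.4] [-0.13 -0.01 -0.01]
-0.326 [-0.0, -0.3256, 0.0935] [-0.3 -0.1 -1.3] [-0.11  0.   -0.02]
-0.32 [-0.0001, -0.3196, 0.0935] [-0.6 -0.1 -2.3] [-0.1  -0.01  0.05]
-0.312 [-0.0, -0.3116, 0.0935] [-0.2  0.2 -1.6] [-0.09 -0.02 -0.06]
-0.304 [-0.0, -0.3037, 0.0935] [-0.1  0.  -1. ] [-0.14 -0.04 -0.03]
-0.296 [-0.0001, -0.2956, 0.0935] [ 0.3 -0.9 -1.2] [-0.13  0.01 -0.04]
19.3
```

View pics/t9.png

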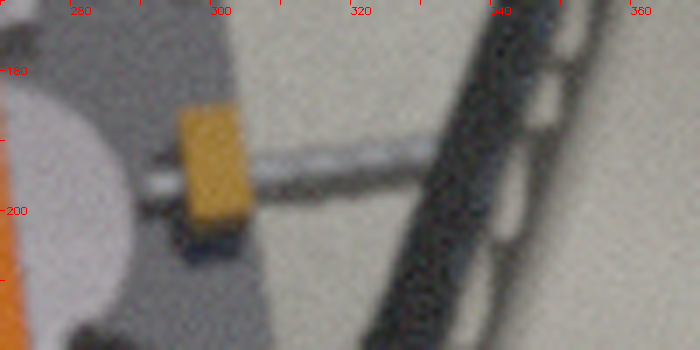

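View pics/s9.png

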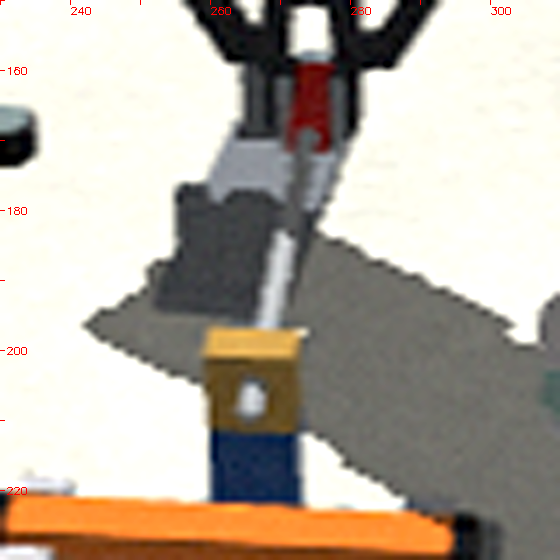

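Run:
```python
from rig import manip
from h import *
for s in (-.28,-.265,-.25,-.235,-.22,-.205,-.19,-.180):
    manip.servo_line(pos(s,.0935),rate=.06)
    f=manip.get_contact_force();print(s,loc(manip.get_position()),f.round(1),manip.get_torque().round(2))
    if np.linalg.norm(f)>12: break
print(manip.get_time())
t=manip.camera('top');s=manip.camera('side')
crop(t['image'],220,160,320,220,7,'t10.png');crop(s['image'],210,170,310,260,7,'s10.png')
```

```text
-0.28 [0.0, -0.2795, 0.0935] [-0.3 -0.2 -1.5] [-0.18 -0.02  0.05]
-0.265 [-0.0, -0.2646, 0.0935] [-0.2 -0.3 -0.1] [-0.12 -0.01  0.07]
-0.25 [-0.0, -0.2496, 0.0935] [-0.1 -0.8 -1.2] [-0.12 -0.   -0.04]
-0.235 [-0.0, -0.2346, 0.0935] [ 0.6  0.4 -1. ] [-0.12 -0.07 -0.06]
-0.22 [-0.0, -0.2196, 0.0935] [-0.1  0.6 -1.6] [-0.12 -0.07  0.  ]
-0.205 [-0.0, -0.2046, 0.0935] [ 0.5 -0.5 -1.2] [-0.12 -0.01  0.06]
-0.19 [-0.0, -0.1896, 0.0935] [ 0.6  0.2 -1. ] [-0.13 -0.03 -0.06]
-0.18 [-0.0, -0.1796, 0.0935] [-0.7  0.  -1.3] [-0.13  0.01  0.05]
22.5333
```

View pics/t10.png

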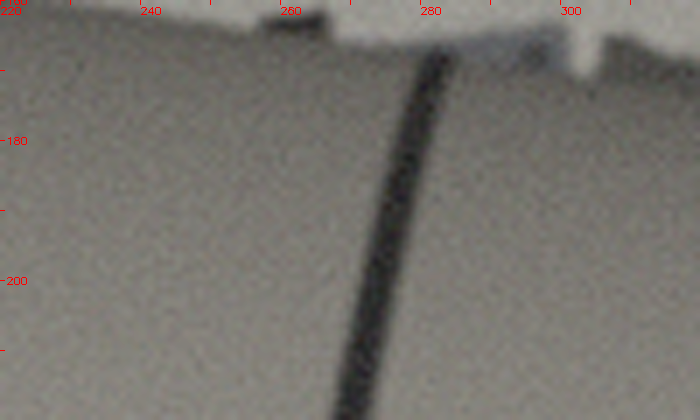

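View pics/s10.png

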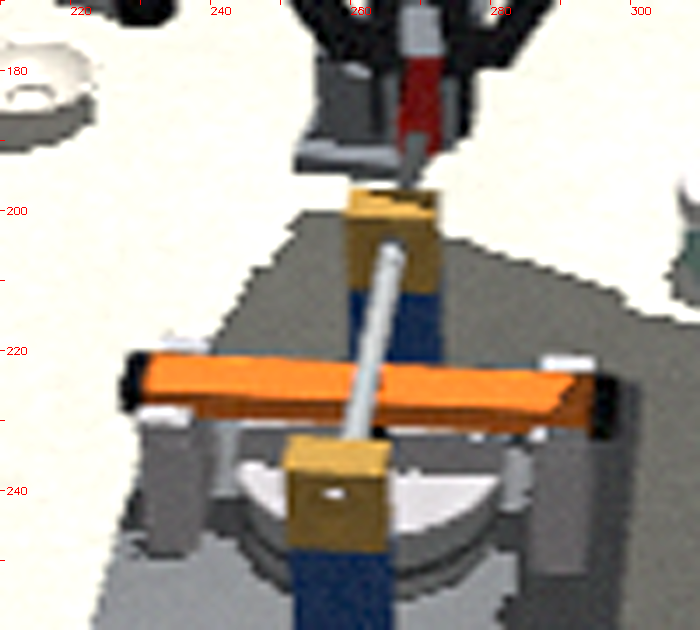

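Run:
```python
from rig import manip
from h import *
for s in (-.174,-.169,-.164,-.159,-.154,-.148,-.142,-.136,-.131,-.126):
    manip.servo_line(pos(s,.0935),rate=.05)
    f=manip.get_contact_force();print(s,loc(manip.get_position()),f.round(1),manip.get_torque().round(2))
    if np.linalg.norm(f)>10: break
print(manip.get_time(),manip.get_width())
s=manip.camera('side')
crop(s['image'],210,170,310,260,7,'s11.png')
```

```text
-0.174 [-0.0001, -0.1737, 0.0935] [ 0.3  0.5 -0.9] [-0.13 -0.03  0.05]
-0.169 [-0.0, -0.1687, 0.0935] [ 0.6  0.1 -1.4] [-0.16 -0.    0.  ]
-0.164 [-0.0001, -0.1637, 0.0935] [ 0.5  0.9 -2.6] [-0.16 -0.02  0.04]
-0.159 [-0.0001, -0.1587, 0.0935] [-0.6  0.2 -0.8] [-0.11 -0.04 -0.01]
-0.154 [-0.0, -0.1537, 0.0935] [-0.1  0.3 -1.3] [-0.16 -0.   -0.04]
-0.148 [-0.0001, -0.1477, 0.0935] [-0.1  0.2 -1.1] [-0.09 -0.05  0.03]
-0.142 [-0.0, -0.1417, 0.0935] [-1.  -0.7 -2. ] [-0.15  0.   -0.04]
-0.136 [-0.0, -0.1357, 0.0935] [-0.7 -0.2 -1.4] [-0.11 -0.01  0.  ]
-0.131 [-0.0, -0.1307, 0.0935] [ 0.5 -0.  -1. ] [-0.12  0.05  0.03]
-0.126 [-0.0, -0.1257, 0.0935] [-0.4  0.4 -1. ] [-0.06  0.03 -0.08]
25.2 0.016027382337692547
```

View pics/s11.png

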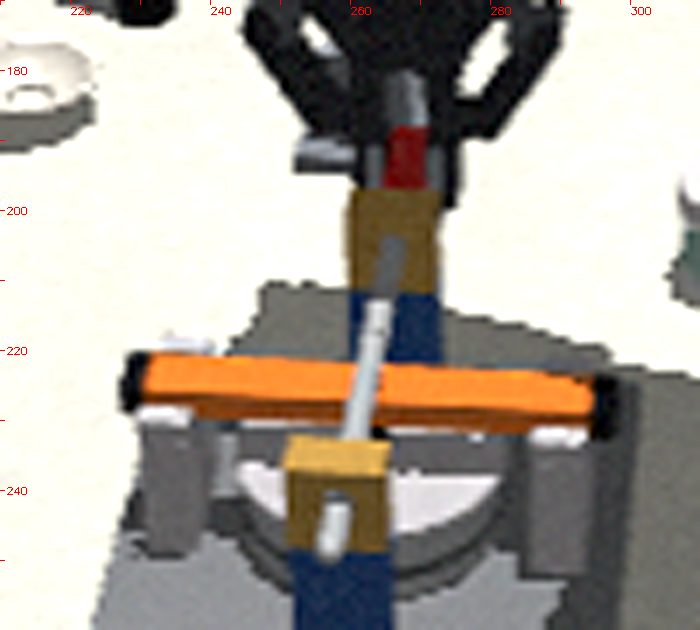

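Run:
```python
from rig import manip
from h import *
manip.hold(.5)
s=manip.camera('side');cv2.imwrite('pics/s12.png',s['image'][:,:,::-1])
for e in (.090,.105,.115,.12): print(e,proj(s,[pos(e,.089)]).round(1))
print(loc(manip.get_position()),manip.get_contact_force().round(1))
```

```text
0.09 [[257.2 242.8]]
0.105 [[256.3 246.6]]
0.115 [[255.8 249.2]]
0.12 [[255.5 250.6]]
[0.0, -0.126, 0.0935] [ 0.  -0.5 -1.5]
```

View pics/s12.png

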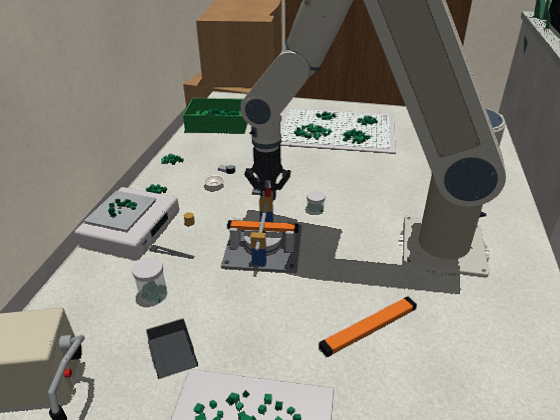

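The side view shows the tip at about (257, 249.5). That matches about 24 mm of protrusion past the left bushing. The bar lies in the notches and the bystanders haven't moved.

```bash
python3 -c "
from rig import manip
print(manip.get_time(),manip.get_width()); manip.sign_off()"
```

```text
25.8 0.0159298936734388
the job is handed in; nothing more can be done
```

The sieve is locked and the job is handed in, at 25.8 s of the 64 s allowed. I laid the smaller orange bar in both notches and let go of it. Then I pushed the rod from the right through both bushings, over the bar, and handed in while still gripping its handle.

- **Rod:** the side camera puts the tip about 24 mm out of the left bushing, where the model predicts it. The total contact force stayed under about 3 N during insertion and was about 1.6 N at the end. The grip reads 16 mm on the 18 mm handle and held steady.
- **Bar:** it lies flat in both notches. One check disagreed slightly: the wrist camera put the bar's centre about 1.5–2 mm nearer the robot than the cradle's centre, which is within the 2 mm camera calibration. I left it there.
- **Bystanders:** they look undisturbed in the last side picture. The larger bar was not touched.
- **Table touch:** the fingers pressed lightly on the table while gripping the bar, at about 7.5 N.

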